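# Load the backup cell into its spring clip on the circuit board

## Robot

A 6-joint arm with a two-finger parallel gripper is mounted at the origin on the work surface. World frame = base frame: x ahead of the robot, y to its left, z up, the work surface at z = 0. Lengths are in mm, angles in rad, forces in N, time in s.
With the tool pointing down it reaches from about 275 to 750 mm from the base axis. Payload 10.2 kg.
Tool frame: the origin (TCP) lies midway between the tips of the shut fingers; the grasp point (between the pads) lies 19 mm behind it; z points along the fingers, y is the line along which they close (so a half turn about z gives the same grasp; the last joint's range is limited). The gripper opens to 85 mm and grips with 20 to 120 N. Pads are 22 mm wide; open, the fingers measure 114 mm over their backs; the gripper's body (76 mm by 85 mm) begins 54 mm behind the grasp point. The pads swing forward as they close: fully open they stand 13 mm farther back than shut.
Start: joints at [-1.495, 0.313, 1.498, -0, 1.331, -0.223], TCP at [154.533, -501.748, 231.294] pointing down, gripper open.
Joint ranges: [-2.94, 2.94], [-0.97, 2.17], [0.19, 2.56], [-1.23, 4.37], [0.02, 3.11], [-2.88, 2.88]. Speed limits (rad/s): [2.39, 2.39, 3.01, 3.14, 3.14, 3.14].

## Interface

Orientations are given as a unit quaternion [w, x, y, z].
In Python, from rig import ctrl gives the robot as it stands.
- The arm moves only by the tool send_rows, never from a script. Its argument "targets" is a list of rows, each an object with "offset": the shift along the world's x, y, z in cm, a list of three; "spin": the turn about the world's z in rad. A call has 1 to 8 rows; each row is the pose to reach, as a shift and turn from the pose commanded when the call began; what a row does not reach only later rows make up. A row lasts 1/12 s, in which the tool goes at most 41.7 mm and 7.16 degrees, less where a joint would pass 70% of its speed; a pose out of reach is approached as far as the arm can. A call with a gripper value outside its range is refused whole. "grip" is the opening, from 0 (shut) to 1 (fully open), set as the call begins (left out, the last holds). The fingers move at their own pace and stop on an object; "squeeze" is the grip in N (left out, the last holds). Time passes only in rows, so rows that repeat a pose let the fingers close. It gives the time, the measured TCP pose, the force, the opening and the grip force at its end, in the units of the state.
- ctrl.sense(): the state, without advancing time (a new reading comes with each control period).
- ctrl.capture(name): name is "scene" or "top" or "wrist"; returns (picture, depth): 420x560x3 uint8, red, green, blue; 420x560 float32, mm along the optical axis (not along the pixel's ray), 0 where there is no reading.
- ctrl.calibration(name): a dict with "fx", "fy", "cx", "cy" (pixels), "view" (4x4, takes a point from world to camera coordinates); the wrist camera has in their place "mount" (4x4, takes a point from camera to tool coordinates, whose origin is the TCP and whose axes are the flange's). Camera axes: x right, y down, z forward; pixel columns grow to the right and rows downward; lengths in mm; the calibration is good to about 2 mm. The wrist camera is an equidistant fisheye: a pixel r from the principal point sees the ray r / f radians off the axis. A picture is of the moment at which its call begins: read the wrist's pose just before it. calibration takes no time and is no camera call.
- ctrl.finish_job(): hands the job in; it is judged then, once.
Trained networks look in the newest picture that a camera, given by its name, has taken for a name from the list of things; names that differ only in an ending like _2 or _b are one class to them, and where a whole thing is asked for, a point or a joint stands for the part that bears it (a point fixed in the world has none). Each returns a list of dicts, best first, with "conf" (0 to 1); they miss things now and then, are a little off and sometimes report something else, mostly with a low value. They report only what shows in the picture. A call takes as long as a camera call. They do not tell look-alikes from the thing itself.
- ctrl.search_frame(camera, query): "box" ([left, top, right, bottom] in pixels, round what is visible of it).
- ctrl.place_of(camera, query): "uv" ([column, row] in pixels: a listed point, or the origin of a listed thing).
The state is a dict: "time_s": time; "joints": joint angles; "dq": joint speeds; "tau": joint torques, N m; "eef_pos": TCP position; "ee_rot": TCP orientation; "force": force on the tool from outside, world axes, zero at the start; "wrist_torque": the same for the moment, N m; "grip_width": opening from 0.0 (shut) to 1.0 (fully open); "grip_force": force on a finger pad.
Only numpy, scipy, OpenCV 4.12 (cv2) and the standard library are available. Lean on these libraries where they do the work, as an engineer would, in place of code of your own. Each camera call takes 0.05 s, during which the arm holds its last target. There are 200 camera calls.

## Task

Take the cylindrical cell from its rest and load it into the cell clip on the circuit board: push its flat end under the hood against the spring, then tip the button end down behind the fixed contact so that the cell lies level and fully down in the bay, and let go. Be gentle: never force the cell against the clip, for instance on the spring's hard stop (35 N in all at most, where a seated cell already bears 8 N at each end), and leave the other things on the bench where they are.

Things in the scene. Friction and masses are not known exactly. Their poses are not given: they have to be found in the camera images.
- cell: White cylindrical battery cell with metal bands, 32 mm diameter, 70 mm long, about 0.145 kg. Origin at its centre; x runs along its axis towards the button end (black disc with a 12 mm metal button 1 mm high, the button itself not felt); the -x end is the plain flat one.
- button_end (a point): Centre of the cell's button end face (35 mm from the cell's centre).
- flat_end (a point): Centre of the cell's flat end face (35 mm from the cell's centre).
- rest: Black plastic rest fixed to the bench, 110 x 64 mm plate 6 mm thick, origin at its underside's centre, x along the cell. The cell lies on it level (axis 22 mm above the bench) between 3 mm ribs, with a 12 mm high stop beyond each end; its sides are open for fingers. Its axis is within 40 degrees of world x, button end farther from the robot.
- board: Green circuit board 190 x 130 mm, fixed, top 15 mm above the bench; origin on the bench under the bay's nominal middle; x runs along the bay from the spring (robot's side) to the fixed contact. The grey plastic cell clip is clamped in a slot: it sits up to 7 mm either way along x from nominal (not reported, constant; true sideways and in height). Small parts beside it are up to 6 mm high.
- bay (a point): Nominal middle of the bay on its floor (22 mm above the bench), axes as the board's; x and z below are mm from here, and the clip's unknown shift adds to every x. A seated cell spans x -35 to 35 with its axis at z 16. Two 3 mm ribs centre it. Side walls 35.6 mm apart inside, 4 thick: x -56 to -22 up to z 44, x 22 to 44 up to z 16; the sides between are open for fingers.
- spring_nominal (a point): Nominal middle of the free spring contact's face (x -30, z 13 from the bay point): steel plunger of radius 5 that yields towards -x; 3 N at first touch, 1 N more per mm. The clip's unknown shift adds: find it by touch. A tilted cell meets the plunger's top edge (z 18). Push 7 to 9 mm from first touch and keep that while tipping about this edge; 5 mm remain when seated.
- hood_nominal (a point): Nominal middle of the edge of the grey hood over the spring end (x -31, underside z 40 from the bay point; 4 thick; back to a wall face at x -54). The clip's shift adds. The cell enters under it with the button end raised 15 to 25 degrees, not level. Hard stop of the push: a collar of radius 6.5 behind the plunger, met after about 9.5 mm of push from first touch.
- contact_nominal (a point): Nominal top edge, on the bay's side, of the fixed contact (x 35, z 16 from the bay point): a steel block across the bay, 7 thick, flat topped. The clip's unknown shift adds. The button end goes down inside of it; the spring then holds the cell against it.
- bin: Bystander: blue open bin 100 x 140 x 60 mm, loose; origin at the centre of its underside.
- flux: Bystander: small white bottle, 44 mm diameter, 90 mm high, upright, loose; origin at the centre of its underside.
- driver: Bystander: screwdriver lying on the bench, loose.
- pliers: Bystander: black-handled pliers about 120 mm long lying on the bench, loose.
There are look-alikes about, which are no part of the job. Leave any orange look-alike of the cell alone.

How it is judged (in metres and radians):
On the way:
1. the cell's flat end bears on the spring contact, low in the bay, with the button end raised (x of flat_end in the frame of bay below -0.018 m and z of flat_end in the frame of bay below 0.026 m and z of button_end in the frame of bay above 0.028 m and horizontal distance between cell and bay below 0.025 m and contact force between cell and board above 2 N), for 0.1 s.
At the end, for the whole second after the job is handed in: The cell lies at rest, released, in the clip's bay: both ends' centres 13 to 18 mm above the bay floor (16 is fully down), within 3 mm of the bay's middle line and 10 mm of its nominal middle lengthwise, button end towards the fixed contact (z of flat_end in the frame of bay between 0.013 and 0.018 m and z of button_end in the frame of bay between 0.013 and 0.018 m and x of cell in the frame of bay between -0.01 and 0.01 m and y of cell in the frame of bay between -0.003 and 0.003 m and x of button_end in the frame of bay above 0.02 m and linear speed of cell below 0.01 m/s); the robot touches nothing.
It fails at once if the cell is forced against the clip or board with more than 35 N in all (contact force between cell and board above 35 N).
It fails at once if a bystander (bin, bottle, screwdriver, pliers) is moved more than 20 mm (distance of any of bin, flux, driver, pliers from where it was at the start of the episode above 0.02 m).
It also fails if it takes over 45 s, if anything falls off the work surface, if the arm or the gripper's body presses on something with over 40 N, if the wrist force passes 120 N, or if a joint passes its speed limit or range.

## Working session

There is one attempt and no reset: what is moved stays moved. The work goes in short steps, Python scripts to look and compute and a tool call to move; the robot and the scene stay as the last step left them, time stands still between calls to the robot, and variables do not carry over. Pictures are saved under pics/ and viewed, at most 10 in all, crops included, and the job is handed in when it is done.

Besides the shell and the picture viewer there is one more tool, called after ">>>" as name(argument=value, ...) on one line, values as JSON. send_rows: Moves the arm, as the interface text tells. Its arguments: {"type":"object","properties":{"targets":{"type":"array"},"grip":{"type":"number"},"squeeze":{"type":"number"}},"required":["targets"]}

```bash
mkdir -p pics; ls; cat > h.py <<'E'
import numpy as np,cv2
from rig import ctrl
def w(cal,u,v,d):
    c=np.array([(u-cal['cx'])/cal['fx']*d,(v-cal['cy'])/cal['fy']*d,d,1]); return (np.linalg.inv(np.array(cal['view']))@c)[:3]
def ray(cal,u,v,z):
    V=np.linalg.inv(np.array(cal['view'])); o=V[:3,3]; d=V[:3,:3]@np.array([(u-cal['cx'])/cal['fx'],(v-cal['cy'])/cal['fy'],1]); return o+d*(z-o[2])/d[2]
def save(n,img): cv2.imwrite('pics/'+n,cv2.cvtColor(img,cv2.COLOR_RGB2BGR))
E
python3 - <<'E'
from h import *
np.set_printoptions(precision=1,suppress=True)
s=ctrl.sense(); print(s)
p,d=ctrl.capture('top'); save('top0.png',p); np.save('top_d.npy',d); cv2.imwrite('top.png',p[:,:,::-1]); c=ctrl.calibration('top'); print(c)
print(d[::60,::80])
for q in ['cell','button_end','flat_end','rest','board','bay','spring_nominal','hood_nominal','contact_nominal','bin','flux','driver','pliers']:
    for r in ctrl.place_of('top',q)[:3]:
        u,v=r['uv']; dd=d[int(v),int(u)] if 0<=v<420 and 0<=u<560 else 0
        print(q,round(r['conf'],2),np.array(r['uv']),w(c,u,v,dd))
E
```

```text
pics
{'time_s': 0.0, 'joints': array([-1.5,  0.3,  1.5, -0. ,  1.3, -0.2]), 'dq': array([ 0.,  0., -0.,  0., -0., -0.]), 'tau': array([  0. , -41.2, -26. ,  -0. ,   0. ,  -0. ]), 'eef_pos': array([ 154.5, -501.5,  230.7]), 'ee_rot': array([-0. ,  1. ,  0.1,  0. ]), 'force': array([-0.2,  0.9, -0.2]), 'wrist_torque': array([-0.,  0., -0.]), 'grip_force': 0.0, 'grip_width': 0.9969867678357239}
{'fx': 397.02233707815293, 'fy': 397.02233707815293, 'cx': 277.78726673354606, 'cy': 210.0346348437072, 'view': array([[ -0. ,  -1. ,  -0. ,  12.6],
       [ -1. ,   0. ,  -0.2, 611.5],
       [  0.2,   0. ,  -1. , 960.5],
       [  0. ,   0. ,   0. ,   1. ]])}
[[1375.8 1388.7 1384.1 1390.4 1396.7 1396.5 1404.7]
 [1749.5 1754.6 1768.5 1781.  1789.2 1793.  1798.5]
 [1030.4 1107.2 1105.8 1106.  1103.4 1097.9 1096.2]
 [1039.1 1084.7 1075.8 1073.7 1070.9 1067.5 1050.1]
 [1047.9 1054.7 1022.  1047.9 1046.6 1044.  1042.9]
 [1032.2 1024.4 1025.5 1024.2 1021.9 1017.6 1010.6]
 [1006.6 1002.8 1000.2  783.6  995.9  991.9  995.2]]
cell 0.65 [172.4 247.7] [520.1 276.6  33. ]
cell 0.64 [216.9 246.3] [522.3 162
[... 300 characters left out ...]
flat_end 0.65 [335.4 154. ] [ 755.6 -144.7   56.6]
rest 0.93 [216.9 242.9] [530.7 161.8  38.7]
rest 0.3 [436.3 239.9] [ 535.2 -408.8    2. ]
board 0.87 [359.4 250.3] [ 508.9 -202.3   22.7]
bay 0.63 [355.3 248.4] [ 513.8 -191.9   23.7]
spring_nominal 0.95 [363.9 256.7] [ 492.5 -213.1   22.8]
spring_nominal 0.44 [215.5 260. ] [488.3 168.2  17.6]
hood_nominal 0.69 [361.2 260.2] [ 483.6 -205.5   24.4]
contact_nominal 0.88 [357.1 235.6] [ 545.4 -195.4   36.7]
contact_nominal 0.19 [338.4 153.2] [ 755.8 -151.7   62.5]
bin 0.62 [238.9 155.3] [772.1 110.9   3.9]
flux 0.67 [337.7 154.5] [ 754.2 -150.6   56.5]
driver 0.71 [439.3 239.8] [ 534.5 -412.9   11.5]
pliers 0.7 [126.4 241.6] [539.  404.1  11.7]
```

View pics/top0.png

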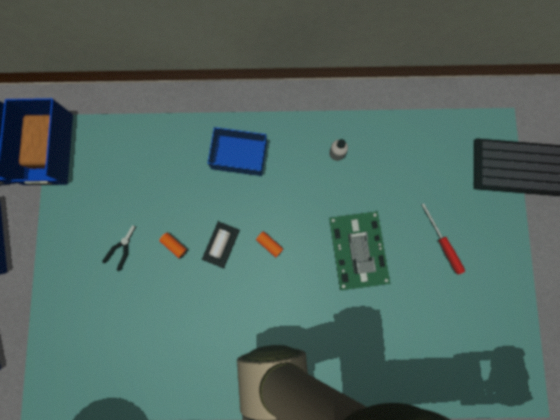

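```bash
python3 - <<'E'
from h import *
np.set_printoptions(precision=1,suppress=True)
p=cv2.imread('top.png'); d=np.load('top_d.npy'); c=ctrl.calibration('top')
a=cv2.resize(p[215:275,195:245],None,fx=8,fy=8,interpolation=cv2.INTER_CUBIC); b=cv2.resize(p[205:295,325:395],None,fx=5.333,fy=5.333,interpolation=cv2.INTER_CUBIC)[:480]
cv2.imwrite('pics/crop1.png',np.hstack([a,b])[:,:800])
hsv=cv2.cvtColor(p,cv2.COLOR_BGR2HSV)
def pts(m,z):
    v,u=np.nonzero(m); return np.array([ray(c,x,y,z)[:2] for x,y in zip(u,v)]).astype(np.float32)
m=np.zeros(p.shape[:2],bool); m[215:275,195:245]=1
W=pts(m&(p.min(2)>100),36); print('white',len(W),cv2.minAreaRect(W))
K=pts(m&(p.max(2)<60),6); print('rest',len(K),cv2.minAreaRect(K))
m[:]=0; m[200:300,320:400]=1
# board: not mat
G=m&(hsv[...,0]>55)&(hsv[...,0]<80)&(hsv[...,1]>110)
G=cv2.morphologyEx(G.astype(np.uint8),cv2.MORPH_OPEN,np.ones((3,3)))
B=pts(G,15);print('board',len(B),cv2.minAreaRect(B), hsv[250,335],hsv[250,400])
y,x=np.mgrid[0:420,0:560]
mm=m; P=np.array([w(c,u,v,d[v,u]) for v,u in zip(y[mm],x[mm])])
H=P[(P[:,2]>52)]; print('high',len(H),H.mean(0),H[:,2].max(),cv2.minAreaRect(H[:,:2].astype(np.float32)))
E
```

```text
white 306 ((530.6696166992188, 156.62416076660156), (28.833660125732422, 70.47543334960938), 67.46894836425781)
rest 458 ((530.022705078125, 157.40478515625), (58.376983642578125, 103.78084564208984), 67.54498291015625)
board 1805 ((510.9019775390625, -202.45022583007812), (186.79505920410156, 127.46952819824219), 6.848354816436768) [ 73 122  96] [ 84  86 131]
high 268 [ 463.8 -178.7  198.1] 1047.4980018793258 ((454.3364562988281, -117.39430236816406), (35.19313430786133, 224.77542114257812), 9.27209186553955)
```

View pics/crop1.png

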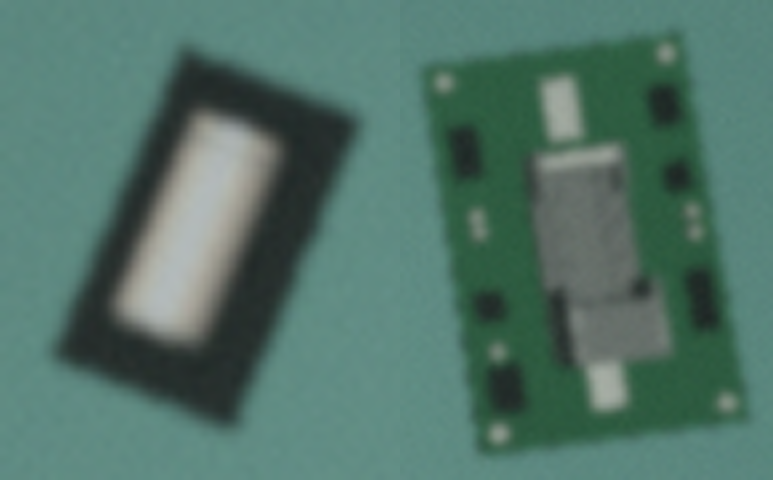

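```bash
python3 - <<'E'
from h import *
from scipy.spatial.transform import Rotation as R
np.set_printoptions(precision=4,suppress=True)
s=ctrl.sense(); q=s['ee_rot']; print(q, s['eef_pos'],R.from_quat(q,scalar_first=True).as_matrix())
print(ctrl.calibration('wrist'))
E
```

```text
[ 0.      0.9889  0.1489 -0.    ] [ 154.5483 -501.7325  231.3186] [[ 0.9557  0.2944 -0.    ]
 [ 0.2944 -0.9557 -0.    ]
 [-0.      0.     -1.    ]]
{'fx': 325.19226210127806, 'fy': 325.19226210127806, 'cx': 282.91163833522245, 'cy': 201.32605684731234, 'mount': array([[  -0.0013,   -0.9464,   -0.323 ,   83.0925],
       [   1.    ,   -0.001 ,   -0.0012,   -0.438 ],
       [   0.0009,   -0.323 ,    0.9464, -143.6935],
       [   0.    ,    0.    ,    0.    ,    1.    ]])}
```

>>> send_rows(targets=[{"offset": [3.5,3,0],"spin": -0.03},{"offset": [7,6,0],"spin": -0.06},{"offset": [11,9,-1],"spin": -0.09},{"offset": [15,12,-2],"spin": -0.12},{"offset": [19,15,-3],"spin": -0.15},{"offset": [23,18.5,-4],"spin": -0.179},{"offset": [26.5,22,-5],"spin": -0.179},{"offset": [29.5,25,-6],"spin": -0.179}])

```text
time_s: 1.37
eef_pos: [408.6, -290.3, 183.7]
ee_rot: [0.0, 0.998, 0.06, 0.0]
force: [0.8, -0.9, -0.3]
grip_width: 0.998
grip_force: 0.0
```

>>> send_rows(targets=[{"offset": [3,2.5,-0.5],"spin": 0},{"offset": [5.9,4.9,-1],"spin": 0},{"offset": [5.9,4.9,-1],"spin": 0},{"offset": [5.9,4.9,-1],"spin": 0},{"offset": [5.9,4.9,-1],"spin": 0}])

```text
time_s: 1.78
eef_pos: [466.0, -243.1, 173.8]
ee_rot: [0.0, 0.998, 0.06, -0.0]
force: [0.9, -0.2, -0.5]
grip_width: 1.001
grip_force: 0.0
```

```bash
cat >> h.py <<'E'
from scipy.spatial.transform import Rotation as R
cw=ctrl.calibration('wrist')
def wpose():
    s=ctrl.sense(); T=np.eye(4); T[:3,:3]=R.from_quat(s['ee_rot'],scalar_first=True).as_matrix(); T[:3,3]=s['eef_pos']; return T@np.array(cw['mount'])
def wdir(u,v):
    a=np.array([u-cw['cx'],v-cw['cy']],float); r=np.hypot(*a); th=r/cw['fx']; return np.r_[a/max(r,1e-9)*np.sin(th),np.cos(th)]
def wz(T,u,v,z):
    d=T[:3,:3]@wdir(u,v); return T[:3,3]+d*(z-T[2,3])/d[2]
def wd(T,u,v,dep):
    d=wdir(u,v); return (T@np.r_[d/d[2]*dep,1])[:3]
def inbay(P,o,yaw):
    c,s=np.cos(yaw),np.sin(yaw); q=np.asarray(P)-o; return np.array([c*q[0]+s*q[1],-s*q[0]+c*q[1],q[2]])
E
python3 - <<'E'
from h import *
np.set_printoptions(precision=1,suppress=True)
T=wpose(); p,d=ctrl.capture('wrist'); save('w1.png',p); np.savez('w1.npz',T=T,p=p,d=d); s=ctrl.sense(); print(s['eef_pos'],s['force'],s['time_s'])
for q,z in [('bay',22),('spring_nominal',35),('hood_nominal',62),('contact_nominal',38),('board',0)]:
    for r in ctrl.place_of('wrist',q)[:2]: print(q,round(r['conf'],2),np.array(r['uv']),wz(T,*r['uv'],z))
E
```

```text
[ 465.7 -243.5  173.9] [-0.2 -0.9  0.5] 1.8333
bay 0.77 [242.2 124.9] [ 516.6 -199.1   22. ]
spring_nominal 0.88 [240.7 162.7] [ 484.2 -202.3   35. ]
contact_nominal 0.77 [237.9  87.8] [ 549.9 -193.9   38. ]
board 0.82 [247.  124.5] [ 515.1 -201.2    0. ]
```

View pics/w1.png

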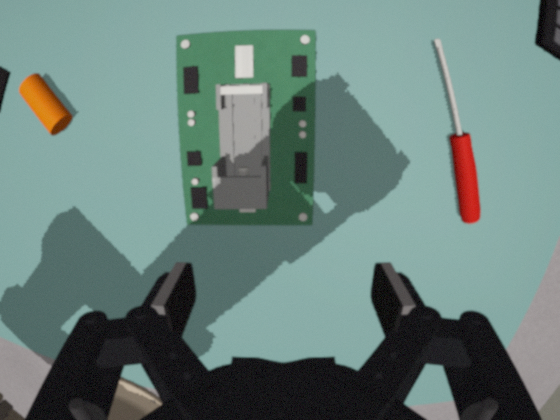

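```bash
cat > meas.py <<'E'
from h import *
np.set_printoptions(precision=1,suppress=True)
def meas(f):
    D=np.load(f); T,p,d=D['T'],D['p'],D['d']
    hsv=cv2.cvtColor(p,cv2.COLOR_RGB2HSV); g=cv2.inRange(hsv,(50,120,30),(80,255,255)); g[:,:][:]=g
    n,l,st,_=cv2.connectedComponentsWithStats(cv2.morphologyEx(g,cv2.MORPH_CLOSE,np.ones((5,5))))
    k=1+np.argmax(st[1:,4]); print(st[k])
    cs=max(cv2.findContours((l==k).astype(np.uint8),0,1)[0],key=len)[:,0]
    B=np.array([wz(T,u,v,15)[:2] for u,v in cs],np.float32); r=cv2.minAreaRect(B); print('board',r)
    yaw=np.deg2rad(r[2] if r[2]<45 else r[2]-90); o=np.r_[r[0],22]; print('yaw',yaw)
    vs,us=np.nonzero(l==k); x0,y0,w_,h_=st[k][:4]
    P=np.array([inbay(wd(T,u,v,d[v,u]),o,yaw) for v in range(y0,y0+h_) for u in range(x0,x0+w_) if d[v,u]>0])
    H=P[(P[:,2]>38)&(abs(P[:,0])<80)&(abs(P[:,1])<35)&(P[:,2]<55)]; print('hood',len(H),np.percentile(H,[1,5,50,95,99],axis=0))
    M=P[(abs(P[:,2]-16)<4)&(P[:,0]>20)&(P[:,0]<60)&(abs(P[:,1])<25)]; print('contact',len(M),np.percentile(M,[1,5,50,95,99],axis=0))
    b=P[(abs(P[:,2]+7)<5)&(abs(P[:,1])>35)]; print('boardtop',np.median(b[:,2]))
    return o,yaw
if __name__=='__main__':
    import sys; meas(sys.argv[1])
E
python3 meas.py w1.npz
```

```text
[281 180   1   4   4]
board ((465.5597839355469, -240.549560546875), (3.001168727874756, 1.52587890625e-05), 6.703420639038086)
yaw 0.11699676129735694Traceback (most recent call last):
  File "meas.py", line 18, in <module>
    import sys; meas(sys.argv[1])
                ~~~~^^^^^^^^^^^^^
  File "meas.py", line 13, in meas
    H=P[(P[:,2]>38)&(abs(P[:,0])<80)&(abs(P[:,1])<35)&(P[:,2]<55)]; print('hood',len(H),np.percentile(H,[1,5,50,95,99],axis=0))
                                                                                        ~~~~~~~~~~~~~^^^^^^^^^^^^^^^^^^^^^^^^^
    return _quantile_unchecked(
        a, q, axis, out, overwrite_input, method, keepdims, weights)
    return _ureduce(a,
                    func=_quantile_ureduce_func,
    ...<5 lines>...
                    overwrite_input=overwrite_input,
                    method=method)
    r = func(a, **kwargs)
    result = _quantile(arr,
                       quantiles=q,
    ...<2 lines>...
                       out=out,
                       weights=wgt)
    slices_having_nans = np.isnan(arr[-1, ...])
                                  ~~~^^^^^^^^^
IndexError: index -1 is out of bounds for axis 0 with size 0
```

```bash
sed -i "s/g=cv2.inRange.*/g=((p[...,1].astype(int)-p[...,2]>15)\&(p[...,1].astype(int)-p[...,0]>15)).astype(np.uint8)*255/" meas.py; python3 -c "
import numpy as np;p=np.load('w1.npz')['p'];print(p[70,215],p[200,220],p[120,130],p[130,305],p[130,350])"; python3 meas.py w1.npz
```

```text
[ 83 136 104] [99 98 96] [137 172 167] [51 83 61] [ 92 117 112]
[  176    30   140   195 16408]
board ((511.0439453125, -201.05007934570312), (189.51451110839844, 130.20819091796875), 6.980623722076416)
yaw 0.12183486779305504
hood 1901 [[-58.2 -21.7  40.1]
 [-57.  -20.4  43.5]
 [-43.2  -0.4  45.2]
 [-28.4  20.1  46.3]
 [-22.7  21.6  46.7]]
contact 605 [[ 21.7 -22.3  13. ]
 [ 23.6 -21.6  15.3]
 [ 37.   -0.5  17.1]
 [ 41.5  20.4  18.3]
 [ 42.7  21.3  18.8]]
boardtop -5.682224736459489
```

>>> send_rows(targets=[{"offset": [0.3,4,0],"spin": -0.06},{"offset": [0.6,8,0],"spin": -0.12},{"offset": [0.9,12,0],"spin": -0.18},{"offset": [1.2,16,0],"spin": -0.24},{"offset": [1.5,20,0],"spin": -0.3},{"offset": [1.8,24,0],"spin": -0.36},{"offset": [2.1,28,0],"spin": -0.42},{"offset": [2.4,32,0],"spin": -0.48}])

```text
time_s: 2.75
eef_pos: [490.0, 78.7, 174.1]
ee_rot: [-0.0, 0.983, -0.181, 0.0]
force: [0.6, -0.0, 0.3]
grip_width: 0.999
grip_force: 0.0
```

>>> send_rows(targets=[{"offset": [0.2,4,0],"spin": -0.032},{"offset": [0.3,8,-0.5],"spin": -0.032},{"offset": [0.3,9.5,-0.5],"spin": -0.032},{"offset": [0.3,9.5,-0.5],"spin": -0.032},{"offset": [0.3,9.5,-0.5],"spin": -0.032}])

```text
time_s: 3.17
eef_pos: [493.1, 172.2, 168.7]
ee_rot: [0.0, 0.981, -0.194, 0.0]
force: [0.1, -0.4, -0.0]
grip_width: 0.998
grip_force: 0.0
```

```bash
cat > mc.py <<'E'
from h import *
import sys
np.set_printoptions(precision=1,suppress=True)
T=wpose(); p,d=ctrl.capture('wrist'); save(sys.argv[1]+'.png',p); np.savez(sys.argv[1]+'.npz',T=T,p=p,d=d); s=ctrl.sense(); print(s['eef_pos'],s['ee_rot'],s['force'],s['time_s'])
y,x=np.mgrid[0:300,0:560]
P=np.array([wd(T,u,v,d[v,u]) if d[v,u]>0 else [0,0,0] for v,u in zip(y.ravel(),x.ravel())]).reshape(300,560,3)
o=np.array([530.4,157,0]); yaw=np.deg2rad(-22.5)
near=np.hypot(P[...,0]-o[0],P[...,1]-o[1])<70
K=near&(p[:300].max(2)<70)&(P[...,2]<12)
print('rest',K.sum(),cv2.minAreaRect(P[K][:,:2].astype(np.float32)))
C=near&(P[...,2]>24)&(P[...,2]<45); print('cell',C.sum(),cv2.minAreaRect(P[C][:,:2].astype(np.float32)),P[C][:,2].max())
Q=np.array([inbay(a,o,yaw) for a in P[near]])
for x0 in range(-56,60,4):
    b=Q[(abs(Q[:,0]-x0-2)<2)&(abs(Q[:,1])<8)]; print(x0+2,len(b),np.median(b[:,2]) if len(b) else '',end=' | ')
E
python3 mc.py w2; cp w2.png pics/ 2>/dev/null
```

```text
[493.3 171.4 168.8] [ 0.   1.  -0.2  0. ] [ 0.6  0.8 -0.3] 3.2167
rest 4111 ((529.8406372070312, 159.16407775878906), (64.71228790283203, 108.71589660644531), 68.3961410522461)
cell 2908 ((531.2474975585938, 159.00146484375), (32.205753326416016, 71.63996124267578), 68.58659362792969) 41.132340701551186
-54 56 7.16025137459593 | -50 58 7.2542248564752185 | -46 29 7.405140863687052 | -42 32 19.46499275245307 | -38 0  | -34 72 38.483307856702254 | -30 79 38.230301687925476 | -26 84 38.32794871250124 | -22 79 37.9847008636396 | -18 88 38.30165145842648 | -14 85 38.11351520343459 | -10 87 38.26440079193395 | -6 86 38.12045787883574 | -2 86 38.290179192838366 | 2 92 38.452674238242196 | 6 82 38.43180730643337 | 10 89 38.66125129840725 | 14 95 38.426989653341906 | 18 87 38.52885206901624 | 22 83 38.41791882230143 | 26 95 38.32024001321162 | 30 95 38.35380185397787 | 34 94 37.84245979297404 | 38 69 18.972643683462252 | 42 86 7.234473782309294 | 46 66 7.001090796365389 | 50 68 7.317122765580905 | 54 67 6.594680945110554 | 58 68 1.6620705817966837 |
```

View pics/w2.png

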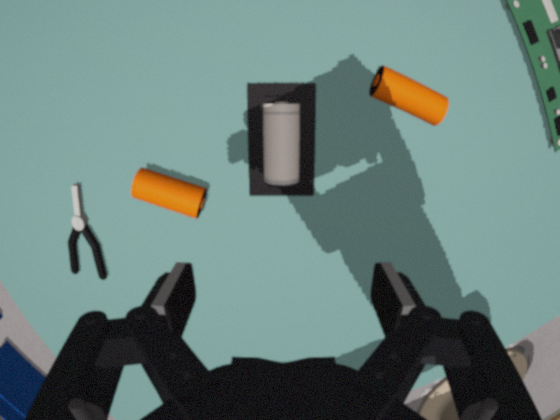

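>>> send_rows(targets=[{"offset": [2,-0.7,-3],"spin": 0.015},{"offset": [4.2,-1.4,-6],"spin": 0.015},{"offset": [4.2,-1.4,-9],"spin": 0.015},{"offset": [4.2,-1.4,-12],"spin": 0.015},{"offset": [4.2,-1.4,-14.5],"spin": 0.015},{"offset": [4.2,-1.4,-16.1],"spin": 0.015},{"offset": [4.2,-1.4,-16.1],"spin": 0.015},{"offset": [4.2,-1.4,-16.1],"spin": 0.015}], grip=1)

```text
time_s: 3.88
eef_pos: [535.4, 156.9, 7.9]
ee_rot: [0.0, 0.982, -0.188, -0.0]
force: [0.2, -0.1, -0.1]
grip_width: 0.999
grip_force: 0.0
```

>>> send_rows(targets=[{"offset": [0,0,0],"spin": 0},{"offset": [0,0,0],"spin": 0},{"offset": [0,0,0],"spin": 0},{"offset": [0,0,0],"spin": 0},{"offset": [0,0,0],"spin": 0},{"offset": [0,0,0],"spin": 0},{"offset": [0,0,0],"spin": 0},{"offset": [0,0,0],"spin": 0}], grip=0.25, squeeze=30)

```text
time_s: 4.55
eef_pos: [535.5, 158.0, 8.6]
ee_rot: [0.0, 0.982, -0.187, 0.0]
force: [-2.4, -1.9, 4.9]
grip_width: 0.36
grip_force: 29.4
```

>>> send_rows(targets=[{"offset": [0,0,1.5],"spin": 0},{"offset": [0,0,4],"spin": 0},{"offset": [0,0,8],"spin": 0},{"offset": [0,0,11],"spin": 0},{"offset": [0,0,11],"spin": 0},{"offset": [0,0,11],"spin": 0}])

```text
time_s: 5.05
eef_pos: [535.7, 158.3, 119.1]
ee_rot: [-0.0, 0.982, -0.187, 0.001]
force: [-0.5, -0.1, -3.1]
grip_width: 0.368
grip_force: 30.5
```

```bash
cat > held.py <<'E'
from h import *
import sys
np.set_printoptions(precision=1,suppress=True)
s=ctrl.sense(); E=np.eye(4); E[:3,:3]=R.from_quat(s['ee_rot'],scalar_first=True).as_matrix(); E[:3,3]=s['eef_pos']
M=np.array(cw['mount']); p,d=ctrl.capture('wrist'); save(sys.argv[1]+'.png',p); np.savez(sys.argv[1]+'.npz',T=E@M,p=p,d=d)
print(s['eef_pos'],s['force'],s['grip_width'],s['grip_force'],s['time_s'])
# profile in tool frame: x along cell, height h=-z(tool)
y,x=np.mgrid[150:420,200:370]
Q=np.array([wd(M,u,v,d[v,u]) for v,u in zip(y.ravel(),x.ravel())])
k=(abs(Q[:,1])<5)&(abs(Q[:,0])<60)&(Q[:,2]>-60)&(Q[:,2]<25); Q=Q[k]
for a in range(-50,60,4):
    b=Q[abs(Q[:,0]-a)<2]; print(a,len(b),-np.median(b[:,2]).round(1) if len(b) else '',end=' | ')
b=Q[(abs(Q[:,0])<float(sys.argv[2]) if len(sys.argv)>2 else 30)&(Q[:,2]<-10)]; 
E
python3 held.py w3
```

```text
[535.7 158.3 119.1] [-0.5 -0.1 -3.1] 0.3678341188576971 30.46766459941864 5.05
-50 0  | -46 0  | -42 0  | -38 82 30.2 | -34 123 30.1 | -30 119 30.2 | -26 128 30.2 | -22 128 30.2 | -18 139 30.1 | -14 152 30.2 | -10 152 30.3 | -6 158 30.3 | -2 171 30.2 | 2 172 30.3 | 6 194 30.2 | 10 198 30.2 | 14 206 30.2 | 18 213 30.2 | 22 220 30.3 | 26 234 30.3 | 30 798 20.9 | 34 3 14.5 | 38 0  | 42 0  | 46 0  | 50 0  | 54 0  | 58 0  |
```

View pics/w3.png

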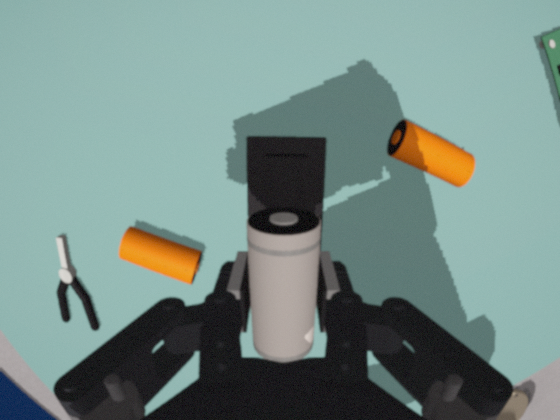

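>>> send_rows(targets=[{"offset": [-1,-3.7,0],"spin": 0.05},{"offset": [-2,-7.4,0],"spin": 0.1},{"offset": [-3,-11.1,0],"spin": 0.15},{"offset": [-4.2,-14.8,0],"spin": 0.2},{"offset": [-5.2,-18.5,0],"spin": 0.25},{"offset": [-6.3,-22.2,0],"spin": 0.3},{"offset": [-7.3,-25.9,0],"spin": 0.35},{"offset": [-8.3,-29.6,0],"spin": 0.4}])

```text
time_s: 5.77
eef_pos: [450.5, -139.0, 116.2]
ee_rot: [-0.001, 1.0, 0.013, -0.001]
force: [-0.5, -1.0, -1.0]
grip_width: 0.358
grip_force: 30.5
```

>>> send_rows(targets=[{"offset": [-1,-3.7,0],"spin": 0.05},{"offset": [-2.1,-7.3,-1],"spin": 0.098},{"offset": [-2.1,-7.3,-3],"spin": 0.098},{"offset": [-2.1,-7.3,-4.1],"spin": 0.098},{"offset": [-2.1,-7.3,-4.1],"spin": 0.098},{"offset": [-2.1,-7.3,-4.1],"spin": 0.098}])

```text
time_s: 6.27
eef_pos: [430.5, -210.2, 75.6]
ee_rot: [-0.001, 0.998, 0.06, -0.001]
force: [0.5, 0.9, -0.9]
grip_width: 0.359
grip_force: 30.5
```

```bash
python3 held.py w4; python3 - <<'E'
from h import *
np.set_printoptions(precision=1,suppress=True)
s=ctrl.sense(); o=np.array([511.04,-201.05,22]); print('\nbay',inbay(s['eef_pos'],o,.1218), 2*np.arctan2(s['ee_rot'][2],s['ee_rot'][1]))
D=np.load('w4.npz'); T,d=D['T'],D['d']
P=np.array([inbay(wd(T,u,v,d[v,u]),o,.1218) for v in range(60,300) for u in range(170,400) if d[v,u]>0])
H=P[(P[:,2]>40)&(P[:,2]<48)&(abs(P[:,1])<24)&(P[:,0]>-45)&(P[:,0]<0)]; print('hood',len(H),np.percentile(H,[1,5,50,95,99],axis=0))
W=H[abs(H[:,1])<14]; print('front edge',np.percentile(W[:,0],[95,98,99]))
C=P[(abs(P[:,2]-16)<3)&(P[:,0]>20)&(P[:,0]<60)&(abs(P[:,1])<14)]; print('contact',len(C),np.percentile(C,[1,5,50,95,99],axis=0))
X=P[(abs(P[:,1])<12)]
for a in range(-32,60,2):
    b=X[abs(X[:,0]-a)<1]; print(a,len(b),np.percentile(b[:,2],[10,50,90]) if len(b) else '',end=' | ')
E
```

```text
[ 430.5 -210.2   75.6] [ 0.5  0.9 -0.9] 0.3591541119324129 30.53905963897705 6.2667
-50 0  | -46 0  | -42 0  | -38 76 30.2 | -34 114 30.2 | -30 125 30.2 | -26 119 30.2 | -22 132 30.1 | -18 148 30.2 | -14 146 30.2 | -10 148 30.2 | -6 163 30.2 | -2 170 30.2 | 2 177 30.2 | 6 185 30.2 | 10 201 30.2 | 14 197 30.2 | 18 219 30.2 | 22 219 30.3 | 26 247 30.2 | 30 915 19.9 | 34 206 -8.0 | 38 167 -8.3 | 42 165 -8.4 | 46 173 -8.5 | 50 112 -8.8 | 54 0  | 58 0  | 
bay [-80.5   0.4  54.4] 0.12127204739116626
hood 2938 [[-44.8 -21.7  41.4]
 [-44.1 -20.5  43.6]
 [-36.6  -0.2  45.1]
 [-25.7  20.1  46.1]
 [-22.7  21.4  46.6]]
front edge [-31.4 -31.2 -31.2]Traceback (most recent call last):
  File "<stdin>", line 8, in <module>
    return _quantile_unchecked(
        a, q, axis, out, overwrite_input, method, keepdims, weights)
    return _ureduce(a,
                    func=_quantile_ureduce_func,
    ...<5 lines>...
                    overwrite_input=overwrite_input,
                    method=method)
    r = func(a, **kwargs)
    result = _quantile(arr,
                       quantiles=q,
    ...<2 lines>...
                       out=out,
                       weights=wgt)
    slices_having_nans = np.isnan(arr[-1, ...])
                                  ~~~^^^^^^^^^
IndexError: index -1 is out of bounds for axis 0 with size 0
```

>>> send_rows(targets=[{"offset": [0,0,-0.5],"spin": 0},{"offset": [0,0,-0.75],"spin": 0},{"offset": [0,0,-0.85],"spin": 0},{"offset": [0,0,-0.95],"spin": 0},{"offset": [0,0,-1.0],"spin": 0},{"offset": [0,0,-1.0],"spin": 0}])

```text
time_s: 6.82
eef_pos: [431.1, -210.7, 67.6]
ee_rot: [0.0, 0.998, 0.061, -0.0]
force: [-4.4, 2.2, 9.6]
grip_width: 0.361
grip_force: 31.5
```

```bash
python3 held.py w5
```

```text
[ 431.1 -210.7   67.6] [-4.4  2.2  9.6] 0.36055886938434595 31.533164978027344 6.8167
-50 0  | -46 0  | -42 1 28.7 | -38 96 29.3 | -34 116 29.5 | -30 119 29.7 | -26 120 29.6 | -22 128 29.9 | -18 135 29.9 | -14 149 30.0 | -10 146 30.0 | -6 151 30.2 | -2 171 30.3 | 2 170 30.5 | 6 190 30.5 | 10 187 30.6 | 14 200 30.7 | 18 211 30.8 | 22 232 31.0 | 26 231 31.0 | 30 861 21.2 | 34 203 -0.3 | 38 175 -0.4 | 42 178 -0.5 | 46 191 -0.6 | 50 90 -0.9 | 54 0  | 58 0  |
```

>>> send_rows(targets=[{"offset": [0,0,0],"spin": 0},{"offset": [0,0,0],"spin": 0},{"offset": [0,0,-0.15],"spin": 0},{"offset": [0,0,-0.3],"spin": 0},{"offset": [0,0,-0.4],"spin": 0},{"offset": [0,0,-0.4],"spin": 0}], squeeze=20)

```text
time_s: 7.37
eef_pos: [431.1, -211.2, 63.8]
ee_rot: [0.001, 0.998, 0.061, -0.0]
force: [-6.4, -0.2, 11.1]
grip_width: 0.364
grip_force: 32.9
```

```bash
python3 held.py w6
```

```text
[ 431.1 -211.2   63.8] [-6.4 -0.2 11.1] 0.36427889148264214 32.86557376384735 7.3667
-50 0  | -46 0  | -42 58 26.9 | -38 91 27.2 | -34 95 27.7 | -30 109 28.2 | -26 108 28.5 | -22 118 29.0 | -18 126 29.6 | -14 126 30.1 | -10 132 30.6 | -6 148 31.1 | -2 156 31.6 | 2 161 32.1 | 6 177 32.6 | 10 178 33.1 | 14 197 33.7 | 18 213 34.1 | 22 220 34.6 | 26 277 35.0 | 30 903 22.5 | 34 183 3.5 | 38 185 3.5 | 42 188 3.5 | 46 278 3.1 | 50 188 0.6 | 54 0  | 58 0  |
```

>>> send_rows(targets=[{"offset": [0,0,-0.15],"spin": 0},{"offset": [0,0,-0.3],"spin": 0},{"offset": [0,0,-0.45],"spin": 0},{"offset": [0,0,-0.55],"spin": 0},{"offset": [0,0,-0.55],"spin": 0}], squeeze=20)

```text
time_s: 7.83
eef_pos: [431.1, -211.3, 58.3]
ee_rot: [0.001, 0.998, 0.061, -0.0]
force: [-8.3, -1.1, 11.7]
grip_width: 0.363
grip_force: 35.2
```

```bash
python3 held.py w7
```

```text
[ 431.1 -211.3   58.3] [-8.3 -1.1 11.7] 0.3632214313416598 35.188658237457275 7.8333
-50 0  | -46 13 22.1 | -42 73 23.2 | -38 77 24.3 | -34 79 25.2 | -30 81 26.4 | -26 92 27.4 | -22 103 28.5 | -18 110 29.6 | -14 110 30.8 | -10 117 31.8 | -6 134 33.0 | -2 131 34.1 | 2 151 35.2 | 6 148 36.3 | 10 174 37.4 | 14 177 38.5 | 18 198 39.6 | 22 324 40.2 | 26 583 32.5 | 30 612 18.1 | 34 194 8.9 | 38 195 8.8 | 42 222 8.8 | 46 336 8.3 | 50 248 4.7 | 54 0  | 58 0  |
```

>>> send_rows(targets=[{"offset": [0,0,-0.15],"spin": 0},{"offset": [0,0,-0.3],"spin": 0},{"offset": [0,0,-0.3],"spin": 0},{"offset": [0,0,0.6],"spin": 0},{"offset": [0,0,2.0],"spin": 0},{"offset": [0,0,2.5],"spin": 0},{"offset": [0,0,2.5],"spin": 0},{"offset": [0,0,2.5],"spin": 0}], squeeze=20)

```text
time_s: 8.55
eef_pos: [431.3, -210.8, 82.3]
ee_rot: [0.0, 0.998, 0.06, 0.0]
force: [0.4, 0.1, -1.5]
grip_width: 0.361
grip_force: 35.4
```

```bash
cat >> held.py <<'E'
# fit cell axis in tool frame from top ridge
A=Q[(abs(Q[:,1])<4)&(Q[:,0]<18)&(Q[:,2]<-8)]; m,c0=np.polyfit(A[:,0],-A[:,2],1); th=np.arctan(m)
r=[m,c0]
for _ in range(3):
    e=abs(-A[:,2]-A[:,0]*m-c0); A=A[e<1]; m,c0=np.polyfit(A[:,0],-A[:,2],1)
th=np.arctan(m); ax0=c0-16/np.cos(th)
xs=A[:,0].min(); # top rim of flat end
ft=np.array([xs,m*xs+c0]); n=np.array([-np.sin(th),np.cos(th)]); u=np.array([np.cos(th),np.sin(th)])
F=ft-16*n; print('\ntilt deg',np.rad2deg(th),'axis h at x=0',ax0,'flat top rim',ft,'flat centre (x,h)',F,'button centre',F+70*u, 'y mid',np.median(Q[(Q[:,2]<-25),1]))
E
python3 held.py w8
```

```text
[ 431.3 -210.8   82.3] [ 0.4  0.1 -1.5] 0.3612178328332939 35.43285548686981 8.55
-50 0  | -46 34 20.7 | -42 61 21.7 | -38 73 23.0 | -34 76 24.6 | -30 74 25.9 | -26 85 27.1 | -22 90 28.5 | -18 99 30.0 | -14 97 31.2 | -10 114 32.6 | -6 130 33.9 | -2 120 35.3 | 2 146 36.8 | 6 144 38.0 | 10 160 39.6 | 14 184 40.9 | 18 186 42.3 | 22 627 39.1 | 26 632 29.5 | 30 574 17.7 | 34 143 -15.2 | 38 143 -15.1 | 42 151 -15.2 | 46 151 -15.3 | 50 69 -15.4 | 54 0  | 58 0  | 
tilt deg 18.95119468709695 axis h at x=0 19.288947779180447 flat top rim [-46.2  20.3] flat centre (x,h) [-41.    5.2] button centre [25.2 27.9] y mid -0.1490590064565832
```

View pics/w8.png

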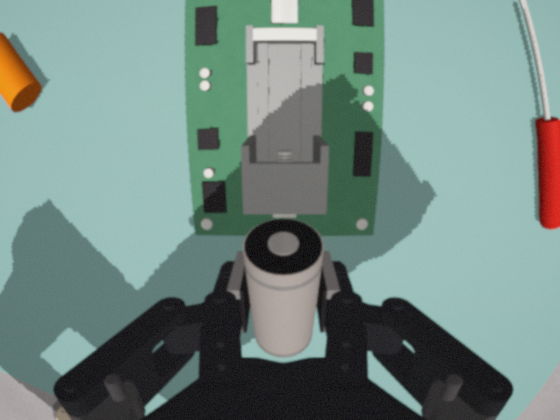

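>>> send_rows(targets=[{"offset": [0.5,0.06,1.5],"spin": 0},{"offset": [3.5,0.43,2],"spin": 0},{"offset": [6.5,0.8,2],"spin": 0},{"offset": [9.0,1.1,1],"spin": 0},{"offset": [10.0,1.22,-1],"spin": 0},{"offset": [10.0,1.22,-2.5],"spin": 0},{"offset": [10.0,1.22,-3.4],"spin": 0},{"offset": [10.0,1.22,-3.4],"spin": 0}])

```text
time_s: 9.27
eef_pos: [529.9, -197.9, 45.8]
ee_rot: [-0.001, 0.998, 0.06, -0.002]
force: [0.1, 0.5, -1.9]
grip_width: 0.364
grip_force: 35.4
```

```bash
python3 held.py w9 | tail -1; cat > st.py <<'E'
from h import *
np.set_printoptions(precision=2,suppress=True)
s=ctrl.sense(); o=np.array([511.04,-201.05,22]); b=inbay(s['eef_pos'],o,.1218); f=inbay(s['force'],0*o,.1218)
print('t',s['time_s'],'TCP bay',b,'F bay',f,'yaw',2*np.arctan2(s['ee_rot'][2],s['ee_rot'][1]),'torque',s['wrist_torque'])
E
python3 st.py; python3 - <<'E'
from h import *
np.set_printoptions(precision=1,suppress=True)
o=np.array([511.04,-201.05,22]); D=np.load('w9.npz'); T,d=D['T'],D['d']
P=np.array([inbay(wd(T,u,v,d[v,u]),o,.1218) for v in range(0,420) for u in range(100,460) if d[v,u]>0])
C=P[(abs(P[:,2]-16)<3)&(P[:,0]>30)&(P[:,0]<60)&(abs(P[:,1])<24)]; print('contact',len(C),np.percentile(C,[1,5,50,95,99],axis=0) if len(C) else '')
E
```

```text
tilt deg 18.954310564307082 axis h at x=0 19.287694899929306 flat top rim [-51.5  18.5] flat centre (x,h) [-46.3   3.4] button centre [19.9 26.1] y mid -0.15545983474338487
t 9.3167 TCP bay [19.65  0.29 25.33] F bay [ 0.15  0.18 -1.08] yaw 0.12060212283811098 torque [-0.03  0.    0.01]
contact 830 [[ 30.8 -22.   13.2]
 [ 32.4 -21.5  13.7]
 [ 40.6  -9.9  16.8]
 [ 43.4  20.7  17.9]
 [ 43.8  21.4  18.4]]
```

>>> send_rows(targets=[{"offset": [0,-0.04,-0.3],"spin": 0},{"offset": [0,-0.04,-0.6],"spin": 0},{"offset": [0,-0.04,-0.8],"spin": 0},{"offset": [0,-0.04,-0.8],"spin": 0}])

```text
time_s: 9.65
eef_pos: [531.1, -199.1, 40.3]
ee_rot: [0.0, 0.998, 0.06, 0.0]
force: [0.4, 0.5, -1.5]
grip_width: 0.365
grip_force: 35.4
```

```bash
python3 st.py
```

```text
t 9.65 TCP bay [20.14 -0.53 18.31] F bay [ 0.44  0.5  -1.5 ] yaw 0.12056559410753927 torque [ 0.03 -0.04  0.04]
```

>>> send_rows(targets=[{"offset": [0,0,-0.08],"spin": 0},{"offset": [-0.2,-0.025,-0.15],"spin": 0},{"offset": [-0.4,-0.05,-0.22],"spin": 0},{"offset": [-0.6,-0.073,-0.29],"spin": 0},{"offset": [-0.75,-0.091,-0.34],"spin": 0},{"offset": [-0.75,-0.091,-0.34],"spin": 0}])

```text
time_s: 10.15
eef_pos: [523.3, -199.9, 36.8]
ee_rot: [-0.0, 0.998, 0.06, -0.0]
force: [-0.0, 0.8, -0.8]
grip_width: 0.361
grip_force: 35.5
```

```bash
python3 st.py
```

```text
t 10.15 TCP bay [12.33 -0.4  14.78] F bay [ 0.06  0.83 -0.76] yaw 0.12067568050143347 torque [-0.04 -0.01  0.04]
```

>>> send_rows(targets=[{"offset": [-0.1,0.01,-0.03],"spin": 0},{"offset": [-0.1,0.01,-0.03],"spin": 0}])

```text
time_s: 10.32
eef_pos: [522.6, -199.8, 36.5]
ee_rot: [-0.0, 0.998, 0.06, -0.0]
force: [-0.2, -0.3, -1.3]
grip_width: 0.366
grip_force: 35.5
```

>>> send_rows(targets=[{"offset": [-0.1,-0.012,-0.03],"spin": 0},{"offset": [-0.1,-0.012,-0.03],"spin": 0}])

```text
time_s: 10.48
eef_pos: [521.6, -200.0, 36.2]
ee_rot: [-0.0, 0.998, 0.06, -0.0]
force: [0.3, 0.1, -1.2]
grip_width: 0.362
grip_force: 35.5
```

>>> send_rows(targets=[{"offset": [-0.1,-0.012,-0.03],"spin": 0},{"offset": [-0.1,-0.012,-0.03],"spin": 0}])

```text
time_s: 10.65
eef_pos: [520.7, -200.1, 35.9]
ee_rot: [0.0, 0.998, 0.06, 0.0]
force: [1.2, -0.2, -0.2]
grip_width: 0.364
grip_force: 35.5
```

```bash
python3 st.py
```

```text
t 10.65 TCP bay [ 9.66 -0.23 13.95] F bay [ 1.17 -0.3  -0.21] yaw 0.12075287583380019 torque [ 0.02 -0.01  0.  ]
```

>>> send_rows(targets=[{"offset": [-0.07,-0.008,-0.02],"spin": 0},{"offset": [-0.07,-0.008,-0.02],"spin": 0}])

```text
time_s: 10.82
eef_pos: [520.4, -200.2, 36.0]
ee_rot: [0.0, 0.998, 0.06, 0.001]
force: [2.9, 0.7, -0.5]
grip_width: 0.364
grip_force: 35.5
```

>>> send_rows(targets=[{"offset": [-0.07,-0.008,-0.02],"spin": 0},{"offset": [-0.07,-0.008,-0.02],"spin": 0}])

```text
time_s: 10.98
eef_pos: [519.7, -200.3, 35.8]
ee_rot: [0.0, 0.998, 0.06, 0.001]
force: [4.8, 1.6, 0.6]
grip_width: 0.363
grip_force: 35.5
```

```bash
python3 st.py
```

```text
t 10.9833 TCP bay [ 8.65 -0.3  13.81] F bay [4.99 0.98 0.58] yaw 0.1207389448885498 torque [ 0.15 -0.51 -0.03]
```

>>> send_rows(targets=[{"offset": [-0.1,-0.012,-0.05],"spin": 0},{"offset": [-0.2,-0.024,-0.1],"spin": 0},{"offset": [-0.3,-0.036,-0.13],"spin": 0},{"offset": [-0.4,-0.049,-0.16],"spin": 0},{"offset": [-0.4,-0.049,-0.16],"spin": 0}])

```text
time_s: 11.4
eef_pos: [516.3, -200.9, 34.8]
ee_rot: [0.001, 0.998, 0.06, 0.001]
force: [7.6, 2.1, 5.0]
grip_width: 0.36
grip_force: 35.9
```

```bash
python3 st.py
```

```text
t 11.4 TCP bay [ 5.19 -0.51 12.82] F bay [7.77 1.18 5.  ] yaw 0.12050215234039417 torque [ 0.52 -0.92 -0.05]
```

```bash
python3 held.py w10 |tail -2| sed 's/.*| -14/-14/'
```

```text
-14 99 31.5 | -10 120 32.7 | -6 121 34.1 | -2 128 35.3 | 2 142 36.7 | 6 147 37.8 | 10 171 39.3 | 14 178 40.7 | 18 193 42.1 | 22 614 39.0 | 26 511 30.8 | 30 542 17.8 | 34 212 4.1 | 38 414 -11.2 | 42 143 -18.9 | 46 140 -18.2 | 50 144 -18.1 | 54 123 -18.1 | 58 0  | 
tilt deg 17.749090593196634 axis h at x=0 19.375481085384266 flat top rim [-40.7  23.2] flat centre (x,h) [-35.8   7.9] button centre [30.9 29.3] y mid -0.14892451651366972
```

>>> send_rows(targets=[{"offset": [-0.1,-0.012,-0.03],"spin": 0},{"offset": [-0.2,-0.02,-0.05],"spin": 0},{"offset": [-0.3,-0.03,-0.08],"spin": 0},{"offset": [-0.33,-0.03,-0.1],"spin": 0},{"offset": [-0.33,-0.03,-0.1],"spin": 0}])

```text
time_s: 11.87
eef_pos: [513.7, -201.4, 34.3]
ee_rot: [0.001, 0.998, 0.06, 0.002]
force: [8.9, 3.5, 6.1]
grip_width: 0.36
grip_force: 36.1
```

```bash
python3 st.py;python3 held.py w11 |tail -1
```

```text
t 11.8667 TCP bay [ 2.63 -0.69 12.33] F bay [9.28 2.38 6.1 ] yaw 0.12044631357592187 torque [ 0.49 -1.25 -0.04]
tilt deg 17.347403974369175 axis h at x=0 19.45855977886697 flat top rim [-33.1  25.9] flat centre (x,h) [-28.3  10.6] button centre [38.5 31.5] y mid -0.14545943968076172
```

>>> send_rows(targets=[{"offset": [-0.1,0.03,-0.03],"spin": 0},{"offset": [-0.19,0.03,-0.06],"spin": 0},{"offset": [-0.19,0.03,-0.06],"spin": 0}])

```text
time_s: 12.17
eef_pos: [512.4, -201.5, 34.2]
ee_rot: [0.002, 0.998, 0.06, 0.003]
force: [11.3, 2.5, 8.7]
grip_width: 0.361
grip_force: 36.1
```

```bash
python3 st.py;python3 held.py w12 |tail -1
```

```text
t 12.1667 TCP bay [ 1.26 -0.64 12.16] F bay [11.49  1.16  8.71] yaw 0.12056241863723424 torque [ 0.36 -1.45 -0.05]
tilt deg 16.902598642817757 axis h at x=0 19.47475920094819 flat top rim [-24.3  28.8] flat centre (x,h) [-19.7  13.5] button centre [47.3 33.8] y mid -0.14464269357652798
```

>>> send_rows(targets=[{"offset": [0.02,0,-0.1],"spin": 0},{"offset": [0.04,0,-0.2],"spin": 0},{"offset": [0.06,0.01,-0.3],"spin": 0},{"offset": [0.07,0.01,-0.35],"spin": 0},{"offset": [0.07,0.01,-0.35],"spin": 0}])

```text
time_s: 12.63
eef_pos: [513.2, -201.6, 30.6]
ee_rot: [0.002, 0.998, 0.06, 0.003]
force: [10.8, 1.7, 8.6]
grip_width: 0.363
grip_force: 36.0
```

```bash
python3 st.py;python3 held.py w13 |tail -1
```

```text
t 12.6333 TCP bay [ 2.05 -0.79  8.62] F bay [10.95  0.42  8.59] yaw 0.12070931050071751 torque [ 0.17 -1.38 -0.02]
tilt deg 14.890973097539188 axis h at x=0 19.523913787461947 flat top rim [-40.8  25.2] flat centre (x,h) [-36.7   9.8] button centre [30.9 27.7] y mid -0.14839394366395953
```

>>> send_rows(targets=[{"offset": [-0.04,0.01,-0.05],"spin": 0},{"offset": [-0.03,0.02,-0.15],"spin": 0},{"offset": [-0.01,0.02,-0.22],"spin": 0},{"offset": [0,0.02,-0.3],"spin": 0},{"offset": [0,0.02,-0.3],"spin": 0}])

```text
time_s: 13.1
eef_pos: [513.1, -201.5, 27.5]
ee_rot: [0.002, 0.998, 0.06, 0.003]
force: [10.5, 0.5, 6.8]
grip_width: 0.363
grip_force: 35.9
```

```bash
python3 st.py;python3 held.py w14 |tail -1
```

```text
t 13.1 TCP bay [ 2.02 -0.72  5.55] F bay [10.48 -0.78  6.83] yaw 0.120803630159203 torque [ 0.12 -1.4   0.  ]
tilt deg 11.952433800212392 axis h at x=0 19.667901621037146 flat top rim [-42.5  27. ] flat centre (x,h) [-39.2  11.4] button centre [29.2 25.9] y mid -0.1404728355082773
```

```bash
python3 -c "
import cv2;p=cv2.imread('pics/w14.png');cv2.imwrite('pics/w14c.png',cv2.resize(p[90:390,150:420],None,fx=2,fy=2))"
```

```text
(no output)
```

View pics/w14c.png

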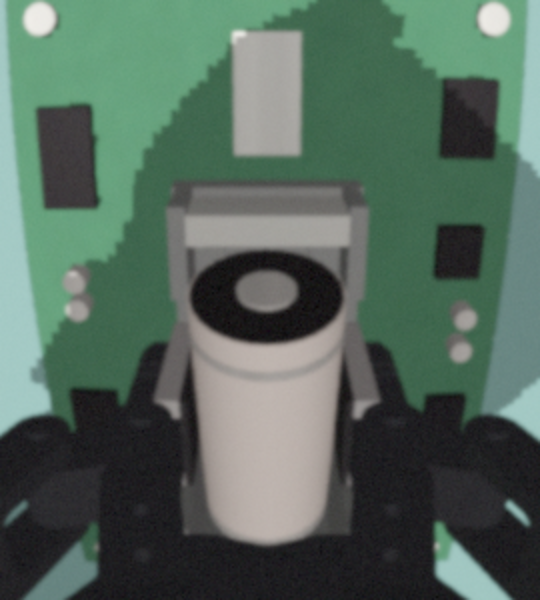

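>>> send_rows(targets=[{"offset": [0,0.01,-0.1],"spin": 0},{"offset": [0.01,0.01,-0.2],"spin": 0},{"offset": [0.02,0.02,-0.3],"spin": 0},{"offset": [0.03,0.02,-0.4],"spin": 0},{"offset": [0.03,0.02,-0.4],"spin": 0}])

```text
time_s: 13.57
eef_pos: [513.6, -201.5, 23.9]
ee_rot: [0.002, 0.998, 0.06, 0.003]
force: [10.6, 0.0, 8.6]
grip_width: 0.362
grip_force: 37.5
```

```bash
python3 st.py;python3 held.py w15 |tail -1
```

```text
t 13.5667 TCP bay [ 2.48 -0.79  1.86] F bay [10.48 -1.26  8.6 ] yaw 0.12072151513695864 torque [-0.04 -1.37  0.  ]
tilt deg 7.79757854484996 axis h at x=0 20.033339635953446 flat top rim [-37.8  31. ] flat centre (x,h) [-35.7  15.2] button centre [33.7 24.6] y mid -0.14851029997066156
```

>>> send_rows(targets=[{"offset": [0.01,0.01,-0.1],"spin": 0},{"offset": [0.02,0.02,-0.2],"spin": 0},{"offset": [0.03,0.02,-0.3],"spin": 0},{"offset": [0.03,0.02,-0.37],"spin": 0},{"offset": [0.03,0.02,-0.37],"spin": 0}])

```text
time_s: 14.03
eef_pos: [514.1, -201.5, 21.7]
ee_rot: [0.002, 0.998, 0.06, 0.004]
force: [3.8, 1.6, 24.6]
grip_width: 0.366
grip_force: 42.6
```

```bash
python3 st.py;python3 held.py w16 |tail -1
```

```text
t 14.0333 TCP bay [ 2.98 -0.86 -0.3 ] F bay [ 3.96  1.11 24.65] yaw 0.12100947519420019 torque [ 0.4  -0.43  0.04]
tilt deg 4.9381502751409485 axis h at x=0 20.27676874165326 flat top rim [-36.5  33.2] flat centre (x,h) [-35.1  17.2] button centre [34.6 23.3] y mid -0.14924403460187818
```

>>> send_rows(targets=[{"offset": [0,0,0.1],"spin": 0},{"offset": [0,0,0.2],"spin": 0},{"offset": [0,0,0.2],"spin": 0}])

```text
time_s: 14.33
eef_pos: [514.0, -201.5, 21.9]
ee_rot: [0.002, 0.998, 0.06, 0.003]
force: [12.1, -2.1, 3.9]
grip_width: 0.365
grip_force: 39.3
```

```bash
python3 st.py;python3 held.py w17 |tail -1
```

```text
t 14.3333 TCP bay [ 2.87 -0.84 -0.14] F bay [11.72 -3.59  3.95] yaw 0.1206657320574839 torque [-0.23 -1.76  0.06]
tilt deg 5.075053215080177 axis h at x=0 20.259568703286522 flat top rim [-36.   33.1] flat centre (x,h) [-34.6  17.2] button centre [35.1 23.4] y mid -0.15014206087595
```

>>> send_rows(targets=[{"offset": [0,0,0.05],"spin": 0},{"offset": [0,0,0.1],"spin": 0},{"offset": [0,0,0.2],"spin": 0},{"offset": [0,0,0.3],"spin": 0},{"offset": [0,0,0.3],"spin": 0}], grip=0.5)

```text
time_s: 14.8
eef_pos: [511.2, -200.0, 23.2]
ee_rot: [-0.0, 0.998, 0.06, -0.0]
force: [0.3, 0.9, -0.4]
grip_width: 0.499
grip_force: 0.0
```

```bash
python3 st.py;python3 held.py w18 |tail -2
```

```text
t 14.8 TCP bay [0.24 1.05 1.17] F bay [ 0.43  0.86 -0.41] yaw 0.12084466965203232 torque [ 0.02 -0.    0.03]
-50 0  | -46 0  | -42 0  | -38 40 31.3 | -34 105 31.6 | -30 111 32.0 | -26 117 32.3 | -22 121 32.7 | -18 131 33.0 | -14 133 33.4 | -10 151 33.8 | -6 153 34.1 | -2 167 34.6 | 2 163 34.9 | 6 189 35.3 | 10 200 35.6 | 14 202 36.2 | 18 217 36.4 | 22 221 36.9 | 26 242 37.2 | 30 301 37.5 | 34 747 26.7 | 38 220 16.1 | 42 522 2.9 | 46 167 -7.0 | 50 167 -6.5 | 54 174 -6.3 | 58 59 -6.2 | 
tilt deg 5.365450015435168 axis h at x=0 18.755478469313303 flat top rim [-38.6  31.2] flat centre (x,h) [-37.1  15.3] button centre [32.6 21.8] y mid -0.14816483913478218
```

>>> send_rows(targets=[{"offset": [0,0,1.5],"spin": 0},{"offset": [0,0,4],"spin": 0},{"offset": [0.2,0,5.5],"spin": 0},{"offset": [1.5,0.2,5.5],"spin": 0},{"offset": [2.2,0.17,5.5],"spin": 0},{"offset": [2.2,0.17,5.5],"spin": 0},{"offset": [2.2,0.17,5.5],"spin": 0},{"offset": [2.2,0.17,5.5],"spin": 0}])

```text
time_s: 15.52
eef_pos: [532.7, -198.2, 77.4]
ee_rot: [-0.0, 0.998, 0.06, -0.001]
force: [-0.3, -0.1, 0.9]
grip_width: 0.5
grip_force: 0.0
```

>>> send_rows(targets=[{"offset": [0,0,0],"spin": 0},{"offset": [0,0,0],"spin": 0},{"offset": [0,0,0],"spin": 0},{"offset": [0,0,0],"spin": 0},{"offset": [0,0,0],"spin": 0},{"offset": [0,0,-0.8],"spin": 0},{"offset": [0,0,-1.5],"spin": 0},{"offset": [0,0,-1.5],"spin": 0}], grip=0)

```text
time_s: 16.18
eef_pos: [532.6, -197.9, 61.2]
ee_rot: [-0.001, 0.998, 0.06, -0.001]
force: [-1.2, -1.0, 0.6]
grip_width: 0.004
grip_force: 0.0
```

```bash
python3 st.py;python3 held.py w19 |tail -2
```

```text
t 16.1833 TCP bay [21.75  0.56 39.23] F bay [-1.32 -0.83  0.61] yaw 0.12073492087566065 torque [ 0.03  0.01 -0.05]
-50 2 0.4 | -46 0  | -42 0  | -38 0  | -34 0  | -30 0  | -26 0  | -22 0  | -18 0  | -14 4 48.9 | -10 113 48.0 | -6 248 50.0 | -2 150 47.4 | 2 124 46.3 | 6 151 39.5 | 10 1715 27.1 | 14 438 -13.7 | 18 148 -22.0 | 22 5 -22.7 | 26 0  | 30 0  | 34 0  | 38 0  | 42 0  | 46 0  | 50 0  | 54 0  | 58 0  | 
tilt deg -36.44688628756923 axis h at x=0 23.126902837173155 flat top rim [-11.1  51.2] flat centre (x,h) [-20.6  38.3] button centre [35.7 -3.3] y mid -0.17386992328871698
```

>>> send_rows(targets=[{"offset": [0,0,-0.1],"spin": 0},{"offset": [0,0,-0.2],"spin": 0},{"offset": [0,0,-0.25],"spin": 0},{"offset": [0,0,-0.3],"spin": 0}])

```text
time_s: 16.57
eef_pos: [533.5, -198.4, 60.2]
ee_rot: [0.0, 0.998, 0.06, 0.0]
force: [-0.8, 0.5, -0.2]
grip_width: 0.002
grip_force: 0.0
```

>>> send_rows(targets=[{"offset": [0,0,-0.05],"spin": 0},{"offset": [0,0,-0.1],"spin": 0},{"offset": [0,0,-0.15],"spin": 0},{"offset": [0,0,-0.15],"spin": 0}])

```text
time_s: 16.9
eef_pos: [533.8, -198.5, 59.0]
ee_rot: [0.0, 0.998, 0.06, 0.001]
force: [0.4, 1.4, 3.7]
grip_width: -0.004
grip_force: 1.7
```

>>> send_rows(targets=[{"offset": [0,0,-0.05],"spin": 0},{"offset": [0,0,-0.1],"spin": 0},{"offset": [0,0,-0.1],"spin": 0}])

```text
time_s: 17.15
eef_pos: [533.9, -198.5, 57.9]
ee_rot: [0.0, 0.998, 0.06, 0.001]
force: [2.6, 0.2, 3.6]
grip_width: 0.0
grip_force: 2.1
```

>>> send_rows(targets=[{"offset": [0,0,-0.05],"spin": 0},{"offset": [0,0,-0.1],"spin": 0},{"offset": [0,0,-0.1],"spin": 0}])

```text
time_s: 17.4
eef_pos: [533.5, -198.4, 56.6]
ee_rot: [0.0, 0.998, 0.06, 0.0]
force: [1.6, -0.1, 3.8]
grip_width: -0.003
grip_force: 1.9
```

Moving down easily at about 4 N. Continue to level (tip at world 54).

>>> send_rows(targets=[{"offset": [0,0,-0.05],"spin": 0},{"offset": [0,0,-0.1],"spin": 0},{"offset": [0,0,-0.15],"spin": 0},{"offset": [0,0,-0.15],"spin": 0}])

```text
time_s: 17.73
eef_pos: [533.4, -198.3, 55.0]
ee_rot: [-0.0, 0.998, 0.06, -0.0]
force: [3.0, 0.2, 4.0]
grip_width: 0.001
grip_force: 1.7
```

>>> send_rows(targets=[{"offset": [0,0,-0.05],"spin": 0},{"offset": [0,0,-0.1],"spin": 0},{"offset": [0,0,-0.1],"spin": 0}])

```text
time_s: 17.98
eef_pos: [533.6, -198.4, 54.2]
ee_rot: [0.0, 0.998, 0.06, 0.0]
force: [4.0, 0.9, 3.8]
grip_width: -0.0
grip_force: 2.2
```

>>> send_rows(targets=[{"offset": [0,0,-0.04],"spin": 0},{"offset": [0,0,-0.07],"spin": 0},{"offset": [0,0,-0.07],"spin": 0}])

```text
time_s: 18.23
eef_pos: [533.7, -198.4, 53.9]
ee_rot: [0.0, 0.998, 0.06, 0.0]
force: [2.8, 1.1, 7.0]
grip_width: 0.002
grip_force: 3.9
```

>>> send_rows(targets=[{"offset": [0,0,1],"spin": 0},{"offset": [0,0,4],"spin": 0},{"offset": [-2,-0.25,8],"spin": 0},{"offset": [-5,-0.6,9],"spin": 0},{"offset": [-6,-0.7,9],"spin": 0},{"offset": [-6,-0.7,9],"spin": 0},{"offset": [-6,-0.7,9],"spin": 0}])

```text
time_s: 18.82
eef_pos: [472.9, -205.3, 143.4]
ee_rot: [-0.0, 0.998, 0.06, -0.001]
force: [0.3, -0.0, 0.1]
grip_width: 0.002
grip_force: 0.0
```

```bash
python3 - <<'E'
from h import *
np.set_printoptions(precision=1,suppress=True)
T=wpose(); p,d=ctrl.capture('wrist'); save('w20.png',p); o=np.array([511.04,-201.05,22])
P=np.array([inbay(wd(T,u,v,d[v,u]),o,.1218) for v in range(0,420) for u in range(100,460) if d[v,u]>0])
for a in range(-62,62,4):
    b=P[(abs(P[:,0]-a)<2)&(abs(P[:,1])<4)]; print(a,len(b),np.median(b[:,2]) if len(b) else '',end=' | ')
C=P[(P[:,2]>18)&(P[:,2]<38)&(P[:,0]>-18)&(P[:,0]<33)&(abs(P[:,1])<25)]; print('\ncell y',np.percentile(C[:,1],[1,50,99]))
s=ctrl.sense(); print(s['time_s'],s['eef_pos'],s['force'])
E
```

```text
-62 0  | -58 26 45.165769796440074 | -54 60 45.12513728417974 | -50 101 46.04656887175025 | -46 251 169.5366656955361 | -42 179 160.40540782453638 | -38 197 160.26591933462817 | -34 232 159.69471340336753 | -30 707 187.99645931046535 | -26 2548 201.5725551693337 | -22 138 189.37279600771524 | -18 52 32.974368799734094 | -14 52 32.72821590196044 | -10 55 32.8621329848894 | -6 52 32.80915443434496 | -2 61 32.713768338085885 | 2 59 32.89104414498226 | 6 57 32.81245825701524 | 10 66 32.93891834569064 | 14 59 32.78001481542387 | 18 68 32.92853947836524 | 22 61 32.80357684929433 | 26 67 32.8576881674048 | 30 70 32.72417470335415 | 34 69 31.76532734789305 | 38 55 17.15764606577912 | 42 62 1.5212814198965106 | 46 40 -5.900137676107022 | 50 50 -5.436160175696543 | 54 50 -5.058062079425085 | 58 50 -5.2062164313858545 | 
cell y [-15.7   0.3  15.5]
18.8667 [ 473.3 -205.2  143.1] [-0.9  0.5  0.6]
```

View pics/w20.png

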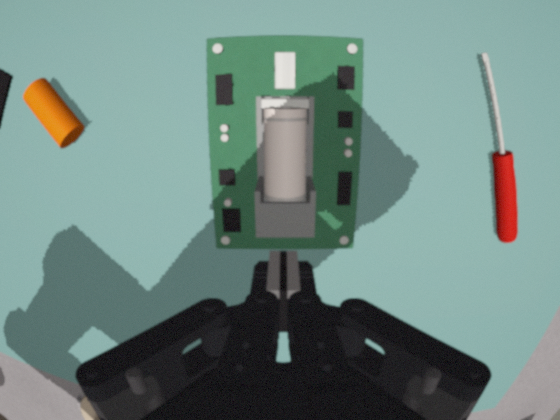

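The cell lies flat in the bay at (285,150). Its top is level at about 32.8 mm by depth, which reads roughly 1 mm high, so it is fully down. Its sideways offset is about 0, and the button end sits at the contact.

```bash
python3 -c "
from rig import ctrl; print(ctrl.finish_job())"
```

```text
the job is handed in; nothing more can be done
None
```

The cell is loaded in the clip: my last camera check showed it level, fully down and centred in the bay, with the gripper clear. I handed the job in at about 19 s; it gave no pass or fail result.

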